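# Centre a tumbler by turning the chuck ring to its mark

### The arm

A 6-joint arm with a two-finger parallel gripper is mounted at the origin on a cart in front of the work surface, level with it; the furniture and walls round the work are solid. World frame = base frame: x ahead of the robot, y to its left, z up, the work surface at z = 0. Lengths are in m, angles in rad, forces in N, time in s.
With the tool pointing down it reaches from about 0.275 to 0.725 m from the base axis. Payload 15.9 kg.
Tool frame: the origin (TCP) lies at the very end of the fingers, on their centre line; the grasp point (between the pads) lies 19 mm behind it (pinch_z is the z of the grasp point in the tool frame, in m); z points along the fingers, y is the direction in which the jaws open and shut (so a half turn about z gives the same grasp; the last joint's range is limited). The gripper opens to 85 mm and grips with 20 to 120 N. Pads are 22 mm wide; open, the fingers measure 114 mm over their backs; the gripper's body (76 mm by 85 mm) begins 54 mm behind the grasp point. The pads swing forward as they close: fully open they stand 13 mm farther back than shut.
Start: joints at [-1.127, 0.213, -0.034, 1.323, 0, 1.571], TCP at [0.215, -0.452, 0.231] pointing down, gripper open.
Joint ranges: [-2.98, 2.98], [-0.74, 1.72], [-1.14, 1.35], [-2.1, 2.04], [-1.57, 1.44], [-3.14, 3.14]. Speed limits (rad/s): [1.89, 1.89, 2.39, 2.57, 3.14, 3.14].

### API

Orientations are given as a unit quaternion [x, y, z, w].
In Python, from plant import * gives the robot as it stands. The module is installed in compiled form; this text tells all that it offers.
- The arm moves only by the tool jog_arm, never from a script. Its argument "series" is text: rows parted by semicolons, each of 4 numbers parted by spaces: the shift along the tool's x, y, z in cm, then the turn about the tool's z in degrees. In form: x y z spin; .... A call has 1 to 12 rows; each row is the pose to reach, as a shift and turn from the pose commanded when the call began, along the tool's axes at that moment; what a row does not reach only later rows make up. A row lasts 1/10 s, in which the tool goes at most 50 mm and 8.59 degrees, less where a joint would pass 70% of its speed; a pose out of reach is approached as far as the arm can. A call with a gripper value outside its range is refused whole. "gripper" is the closure, from -1 (fully open) to 1 (shut), set as the call begins (left out, the last holds). The fingers move at their own pace and stop on an object; "squeeze" is the grip in N (left out, the last holds). Time passes only in rows, so rows that repeat a pose let the fingers close. It gives the time, the measured TCP pose, the force and the opening at its end, in the units of the state.
- read_state(): the state, without advancing time (a new reading comes with each control period).
- read_camera(name): name is "scene" or "top" or "wrist"; returns the picture (400x640x3 uint8, red, green, blue); there is no depth.
- camera_model(name): a dict with "K" (3x3 intrinsics, pixels), "R" (3x3) and "t" (3): a world point X has camera coordinates R X + t; the wrist camera has in their place "tool_from_camera" (4x4, takes a point from camera to tool coordinates, whose origin is the TCP and whose axes are the flange's). Camera axes: x right, y down, z forward; pixel columns grow to the right and rows downward; lengths in m; the calibration is good to about 2 mm. The wrist camera is an equidistant fisheye: a pixel r from the principal point sees the ray r / f radians off the axis. A picture is of the moment at which its call begins: read the wrist's pose just before it. camera_model takes no time and is no camera call.
- job_done(): hands the job in, once; it reports no verdict.
The state is a dict: "clock": time; "joints": joint angles; "dq": joint speeds; "joint_torque": joint torques, N m; "eef_pos": TCP position; "tool_rot": TCP orientation; "contact_force": force on the tool from outside, world axes, zero at the start; "ft_torque": the same for the moment, N m; "grip_width": opening from 0.0 (shut) to 1.0 (fully open).
Only numpy, scipy, OpenCV 4.12 (cv2) and the standard library are available. Lean on these libraries where they do the work, as an engineer would, in place of code of your own. Each camera call takes 0.05 s, during which the arm holds its last target.

### The job

Centre the clay tumbler on the centring chuck: with the fingertips or the outside of the fingers, push the ring's upright black lever pin round counter-clockwise (seen from above) until the white pointer stands at the orange mark, and leave it there. Do not go on past the mark, as the jaws would squeeze the soft clay. Push gently, do not pinch the pin, touch neither the tumbler nor the jaws, and leave everything else on the bench where it is.

Things in the scene. Friction and masses are not known exactly. Their poses are not given: they have to be found in the camera images.
- chuck: Round centring chuck fixed to the bench (it does not slide), grey scale flange 196 mm across and 14 mm high, aluminium top plate 148 mm across whose top is 28 mm above the bench. Origin: centre of its underside, on the turning axis; z up. The scale is on the flange's -y side, one black line every 0.1 rad.
- ring (a joint): Angle (rad) of the dark ring (172 mm across, top 24 mm above the bench) round the chuck's vertical axis, counter-clockwise from above positive, range 0 to 1.35. At 0 the jaws are fully open; the white pointer meets the orange mark at 1.05. It stays where it is left (stiff: about 2 to 4 N at the pin moves it). The ring drives the six jaws inward together, 22 mm per rad; at the mark they stand 2 to 3 mm off a centred tumbler, and from about 1.18 rad on they squeeze it.
- lever_pin: Upright black pin on the ring's lever, 14 mm thick and round, 90 mm tall, reaching from 24 to 114 mm above the bench; its sleeve can spin on its own axis. Origin: on the pin's axis at its foot, 115 mm from the chuck's axis. It moves with the ring on that circle; in the chuck's frame it stands at angle (pi - 0.2 + ring) from the +x axis. A flat steel lever 14 mm wide joins its foot to the ring.
- pointer (a point): Tip of the white pointer on the ring's edge, 89 mm from the chuck's axis, 0.9 rad counter-clockwise of the lever pin.
- orange_mark (a point): The orange line on the grey scale flange, 92 mm from the chuck's axis: the pointer is to stand at it.
- plate_centre (a point): Centre of the chuck's top plate, on its upper face, 28 mm above the bench.
- tumbler: Grey-brown clay tumbler, 68 mm across and 89 mm tall, about 0.24 kg, standing loose and off-centre on the chuck's top plate (its rim is 117 mm above the bench). Origin: centre of its underside; z up.
- jaw_1: One of the six upright jaws on the top plate: a dark rubber-covered pin 10 mm thick, top 72 mm above the bench, sliding radially; all six move together with the ring. Origin: on its axis at the plate's top.
- jaw_2: One of the six upright jaws on the top plate: a dark rubber-covered pin 10 mm thick, top 72 mm above the bench, sliding radially; all six move together with the ring. Origin: on its axis at the plate's top.
- jaw_3: One of the six upright jaws on the top plate: a dark rubber-covered pin 10 mm thick, top 72 mm above the bench, sliding radially; all six move together with the ring. Origin: on its axis at the plate's top.
- jaw_4: One of the six upright jaws on the top plate: a dark rubber-covered pin 10 mm thick, top 72 mm above the bench, sliding radially; all six move together with the ring. Origin: on its axis at the plate's top.
- jaw_5: One of the six upright jaws on the top plate: a dark rubber-covered pin 10 mm thick, top 72 mm above the bench, sliding radially; all six move together with the ring. Origin: on its axis at the plate's top.
- jaw_6: One of the six upright jaws on the top plate: a dark rubber-covered pin 10 mm thick, top 72 mm above the bench, sliding radially; all six move together with the ring. Origin: on its axis at the plate's top.
- spare_tumbler: Another clay tumbler, 70 mm across and 90 mm tall, on the bench. Leave alone. Origin: centre of its underside.
- water_cup: White enamel cup with a blue rim, 72 mm across, 64 mm tall. Leave alone. Origin: centre of its underside.
- blue_jar: Blue glaze jar with a black lid, 58 mm across, 73 mm tall. Leave alone. Origin: centre of its underside.
- wooden_stamp: Brown turned wooden stamp, 27 mm across, 61 mm tall, standing. Leave alone. Origin: centre of its underside.
- test_tile: Flat fired test tile 72 x 40 x 9 mm. Leave alone. Origin: centre of its underside.
Things that resemble listed ones, but are neither listed nor needed, are in the scene too. Leave any green look-alike of the tumbler alone.

How it is judged:
On the way:
1. the fingers push the lever pin round, with the ring more than halfway from open to the mark (contact force between the fingers and lever_pin above 0.3 N and value of joint ring above 0.55 rad), for 0.05 s.
At the end, for the whole second after the job is handed in: The ring rests at 1.05 rad within 0.07 rad (pointer within about 6 mm of the orange mark), and the tumbler stands upright and at rest on the top plate, its centre within 7.5 mm of the plate's centre (value of joint ring between 0.98 and 1.12 rad and velocity of joint ring between -0.02 and 0.02 rad/s and horizontal distance between tumbler and plate_centre below 0.0075 m and angle between tumbler's own z axis and vertical below 0.08 rad and z of tumbler in the frame of chuck between 0.025 and 0.033 m and linear speed of tumbler below 0.01 m/s); the robot touches nothing.
It fails at once if the tumbler is touched by the robot, lifted or tipped (z of tumbler in the frame of chuck above 0.038 m or angle between tumbler's own z axis and vertical above 0.2 rad or contact force between any of the fingers, the arm and tumbler above 0.5 N).
It fails at once if the robot pushes a jaw directly (contact force between any of the fingers, the arm and jaw_1 above 1 N or contact force between any of the fingers, the arm and jaw_2 above 1 N or contact force between any of the fingers, the arm and jaw_3 above 1 N or contact force between any of the fingers, the arm and jaw_4 above 1 N or contact force between any of the fingers, the arm and jaw_5 above 1 N or contact force between any of the fingers, the arm and jaw_6 above 1 N).
It fails at once if the jaws squeeze the soft tumbler (a jaw presses with more than 10 N) (contact force between any of jaw_1, jaw_2, jaw_3, jaw_4, jaw_5, jaw_6 and tumbler above 10 N).
It fails at once if the pin is pinched or pushed with more than 25 N (contact force between the fingers and lever_pin above 25 N).
It fails at once if another thing on the bench is moved more than 15 mm (distance of any of spare_tumbler, water_cup, blue_jar, wooden_stamp, test_tile from where it was at the start of the episode above 0.015 m).
It also fails if it takes over 45 s, if anything falls off the work surface, if the arm or the gripper's body presses on something with over 40 N, if the wrist force passes 120 N, or if a joint passes its speed limit or range.

## Working session

There is one attempt and no reset: what is moved stays moved. The work goes in short steps, Python scripts to look and compute and a tool call to move; the robot and the scene stay as the last step left them, time stands still between calls to the robot, and variables do not carry over. Pictures are saved under pics/ and viewed, and the job is handed in when it is done.

Besides the shell and the picture viewer there is one more tool, called after "Request:" as a command line: name --argument value ..., lists and objects as JSON in quotes. jog_arm: Moves the arm, as the interface text tells. Its arguments: {"type":"object","properties":{"series":{"type":"string"},"gripper":{"type":"number"},"squeeze":{"type":"number"}},"required":["series"]}

```bash
mkdir -p pics; python3 - <<'E'
from plant import *
import cv2, numpy as np
s=read_state(); print({k:np.round(v,3) for k,v in s.items()})
for n in ("scene","top","wrist"):
    cv2.imwrite(f"pics/{n}0.png",read_camera(n)[:,:,::-1])
    m=camera_model(n); print(n,{k:np.round(v,4).tolist() for k,v in m.items()})
E
```

```text
{'clock': np.float64(0.0), 'joints': array([-1.127,  0.213, -0.035,  1.323,  0.   ,  1.571]), 'dq': array([-0.001, -0.001,  0.001, -0.001,  0.001,  0.001]), 'joint_torque': array([ 4.0000e-03, -6.8617e+01,  4.8712e+01,  1.7000e-02,  0.0000e+00,
       -0.0000e+00]), 'eef_pos': array([ 0.215, -0.451,  0.231]), 'tool_rot': array([ 0.975,  0.22 , -0.   , -0.001]), 'contact_force': array([-0.554, -0.465, -0.415]), 'ft_torque': array([ 0.009, -0.01 ,  0.016]), 'grip_width': np.float64(0.998)}
scene {'K': [[397.9322, 0.0, 311.5078], [0.0, 397.9322, 206.2119], [0.0, 0.0, 1.0]], 'R': [[-0.7919, -0.6103, -0.021], [-0.301, 0.4201, -0.8561], [0.5313, -0.6716, -0.5164]], 't': [0.3783, 0.2063, 0.9486]}
top {'K': [[410.4313, 0.0, 312.6795], [0.0, 410.4313, 198.5852], [0.0, 0.0, 1.0]], 'R': [[0.0095, -0.9996, 0.0271], [-0.9883, -0.0135, -0.1522], [0.1525, -0.0253, -0.988]], 't': [-0.0453, 0.4733, 0.9711]}
wrist {'K': [[309.7069, 0.0, 319.2426], [0.0, 309.7069, 194.6779], [0.0, 0.0, 1.0]], 'tool_from_camera': [[0.0005, -0.9465, -0.3227, 0.084], [1.0, 0.0004, 0.0005, 0.0006], [-0.0003, -0.3227, 0.9465, -0.1417], [0.0, 0.0, 0.0, 1.0]]}
```

View pics/top0.png

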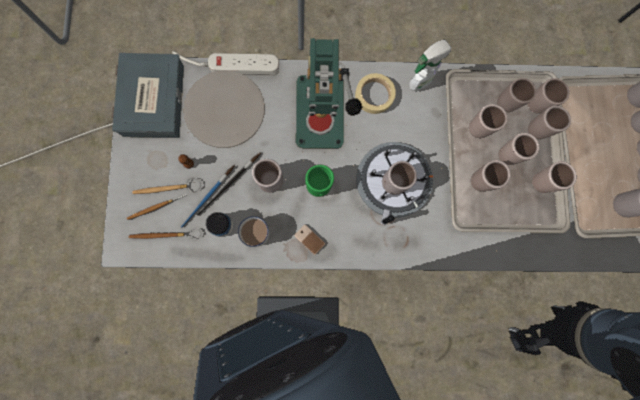

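View pics/scene0.png

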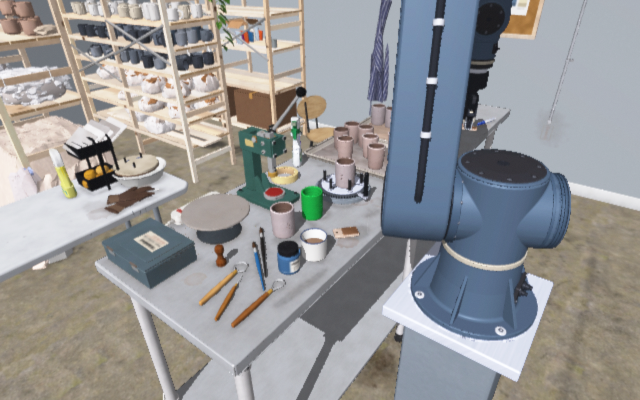

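View pics/wrist0.png

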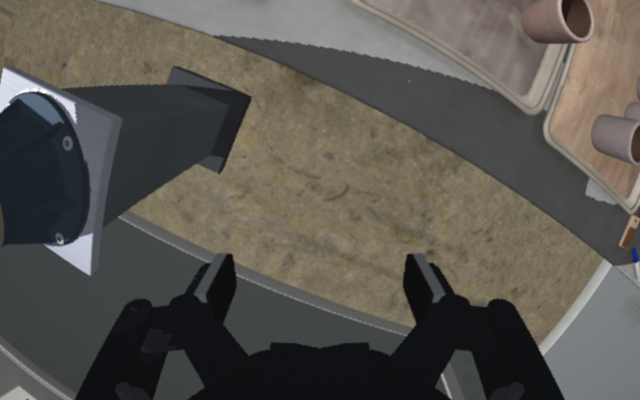

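```bash
python3 - <<'E'
import cv2
a=cv2.imread("pics/top0.png")[130:240,345:455]
cv2.imwrite("pics/c1.png",cv2.resize(a,None,fx=5.4,fy=5.4,interpolation=cv2.INTER_CUBIC))
a=cv2.imread("pics/scene0.png")[140:220,300:400]
cv2.imwrite("pics/c2.png",cv2.resize(a,None,fx=7,fy=7,interpolation=cv2.INTER_CUBIC))
E
```

```text
(no output)
```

View pics/c1.png

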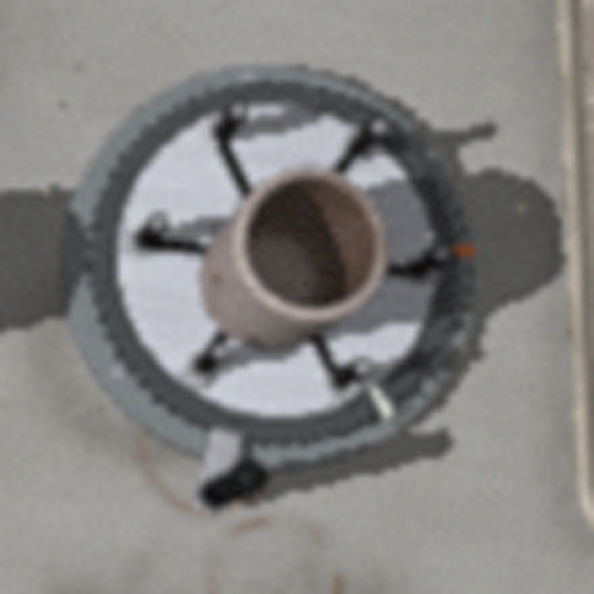

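View pics/c2.png

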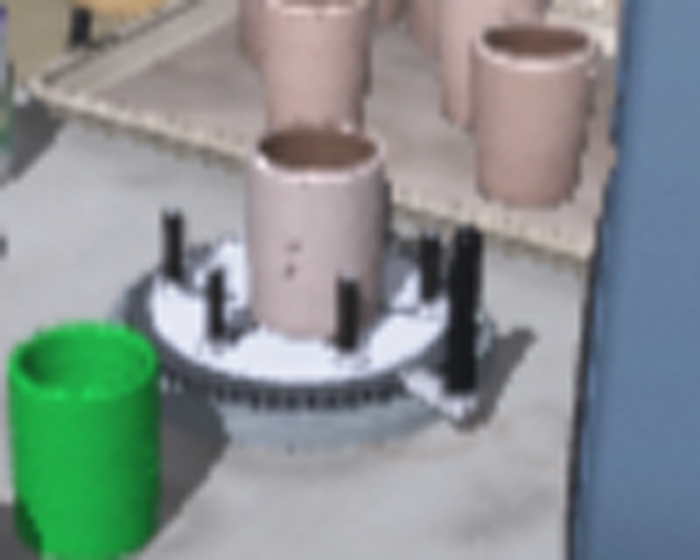

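```bash
cat > h.py <<'E'
from plant import *
import cv2, numpy as np
def ray(name,u,v,z):
    m=camera_model(name);K,R,t=map(np.array,(m["K"],m["R"],m["t"]))
    c=-R.T@t; d=R.T@np.linalg.inv(K)@np.array([u,v,1.]); return c+d*(z-c[2])/d[2]
def proj(name,X):
    m=camera_model(name);K,R,t=map(np.array,(m["K"],m["R"],m["t"]))
    p=K@(R@np.array(X)+t); return p[:2]/p[2]
E
python3 - <<'E'
from h import *
T=lambda cx,cy,z: ray("top",345+(cx+.5)/5.4-.5,130+(cy+.5)/5.4-.5,z)
S=lambda cx,cy,z: ray("scene",300+(cx+.5)/7-.5,140+(cy+.5)/7-.5,z)
m=camera_model("top");print("cam",-np.array(m["R"]).T@np.array(m["t"]))
for n,a in dict(plateL=(117,258,.028),plateR=(435,258,.028),plateT=(277,100,.028),plateB=(277,417,.028),pinfoot=(213,490,.028),pintop=(257,474,.114),pointer=(385,405,.024),orange=(466,250,.014),rim=(317,245,.117)).items(): print(n,T(*a).round(4))
print("scene pinfoot",S(460,390,.026),"pintop",S(466,230,.114))
E
```

```text
cam [ 0.3201516  -0.01428368  1.03263616]
plateL [ 0.5308 -0.1739  0.028 ]
plateR [ 0.5331 -0.3226  0.028 ]
plateT [ 0.6078 -0.2502  0.028 ]
plateB [ 0.4573 -0.247   0.028 ]
pinfoot [ 0.4233 -0.2168  0.028 ]
pintop [ 0.4214 -0.2181  0.114 ]
pointer [ 0.4641 -0.2983  0.024 ]
orange [ 0.5401 -0.3418  0.014 ]
rim [ 0.5191 -0.245   0.117 ]
scene pinfoot [ 0.42342544 -0.22017546  0.026     ] pintop [ 0.41999092 -0.2114046   0.114     ]
```

The tumbler look-alikes in the top view:
- The tumbler on the chuck, at (400,177).
- The spare tumbler at (267,173), the green look-alike at (319,180) and the tray tumblers around (490,120–175).

The black lever pin is the upright on the steel lever, with its foot near (384,220) and its top near (392,217). The jaws are the thinner pins on the white plate. The pointer is at about (416,204) and the orange mark at (431,176). The crop confirms these. I measured the chuck axis at about (0.532, -0.248) and the pin at about (0.4225, -0.2175), so the ring has about 1.02 rad to go.

Next I shut the gripper and move above the approach point behind the pin, on its +y side.

Request:
jog_arm --series "2.7 -1.3 0 8; 5.4 -2.7 0 16; 8 -4 0 24; 10.7 -5.4 0 32; 13.4 -6.7 0 40; 16 -8 0 48; 18.7 -9.4 0 56; 21.4 -10.7 0 64; 24 -12 0 72; 26.7 -13.4 0 80; 29.4 -14.7 0 88; 32.1 -16.1 0 96" --gripper 1 --squeeze 20

```text
clock: 1.35
eef_pos: [0.2827, -0.3103, 0.2313]
tool_rot: [0.894, -0.444, 0.021, -0.056]
contact_force: [-0.7, -0.5, 1.0]
grip_width: -0.001
```

```bash
cat >> h.py <<'E'
from scipy.spatial.transform import Rotation as Ro
def plan(goal,yaw):
    s=read_state();R=Ro.from_quat(s["tool_rot"]).as_matrix()
    y=np.degrees(np.arctan2(R[1,0],R[0,0]))
    print("pos",s["eef_pos"].round(4),"yaw",y.round(2),"tilt",R[2].round(3),"q",s["joints"].round(3))
    print("shift cm",(R.T@(np.array(goal)-s["eef_pos"])*100).round(2),"spin",round((y-yaw+180)%360-180,2))
E
python3 -c "
from h import *
plan([.436,-.169,.231],-106)"
```

```text
pos [ 0.2827 -0.3103  0.2313] yaw -52.72 tilt [-0.012 -0.118 -0.993] q [-0.921  0.056 -0.222  1.304  0.119  3.141]
shift cm [ -1.96 -20.61   2.51] spin 53.28
```

The last joint hit its range, so I'll push with the other (−x) side of the fingers at yaw 74°, and spin back for that.

Request:
jog_arm --series "0 0 0 -8; 0 0 0 -16; 0 0 0 -24; 0 0 0 -32; 0 0 0 -40; 0 0 0 -48; 0 0 0 -56; 0 0 0 -64; 0 0 0 -72; 0 0 0 -80; 0 0 0 -88; 0 0 0 -96"

```text
clock: 2.55
eef_pos: [0.2831, -0.31, 0.2313]
tool_rot: [0.927, 0.371, 0.055, -0.021]
contact_force: [-0.3, -0.2, -1.1]
grip_width: 0.0
```

```bash
python3 -c "
from h import *
plan([.436,-.169,.231],74)"
```

```text
pos [ 0.2831 -0.31    0.2313] yaw 43.69 tilt [ 0.118  0.001 -0.993] q [-0.919  0.056 -0.222  1.304  0.118  1.459]
shift cm [20.64  0.36  2.49] spin -30.31
```

Request:
jog_arm --series "2 0 0.2 -3; 4 0.1 0.5 -6; 6 0.1 0.7 -9; 8 0.1 1 -12; 10 0.2 1.2 -15; 12 0.2 1.5 -18; 14 0.2 1.7 -21; 16 0.3 1.9 -24; 18 0.3 2.2 -27; 20 0.3 2.4 -30; 20.6 0.4 2.5 -30; 20.6 0.4 2.5 -30"

```text
clock: 3.75
eef_pos: [0.437, -0.1702, 0.2307]
tool_rot: [0.801, 0.596, 0.059, -0.007]
contact_force: [-0.6, 0.5, 0.8]
grip_width: 0.002
```

```bash
python3 -c "
from h import *
plan([.436,-.169,.078],74)
for n in ('top','wrist','scene'): cv2.imwrite(f'pics/{n}1.png',read_camera(n)[:,:,::-1])
"
```

```text
pos [ 0.437  -0.1702  0.2307] yaw 73.53 tilt [ 0.102  0.059 -0.993] q [-0.445  0.107 -0.168  1.252  0.11   1.418]
shift cm [-1.46 -1.04 15.17] spin -0.47
```

View pics/wrist1.png

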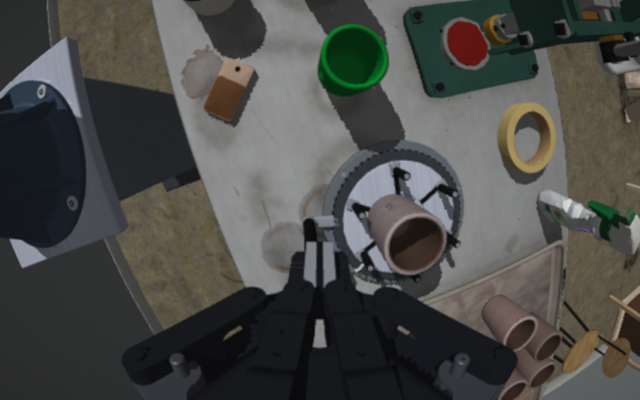

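View pics/top1.png

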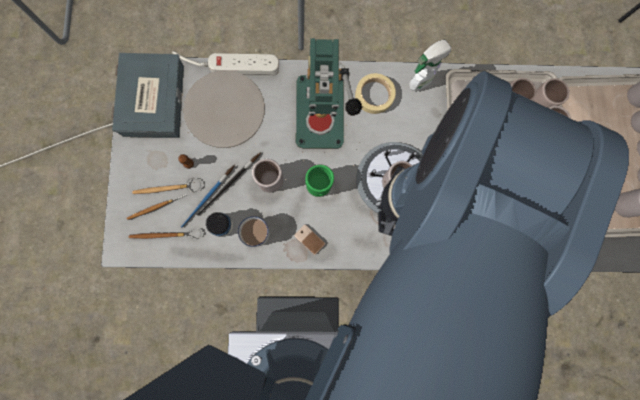

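View pics/scene1.png

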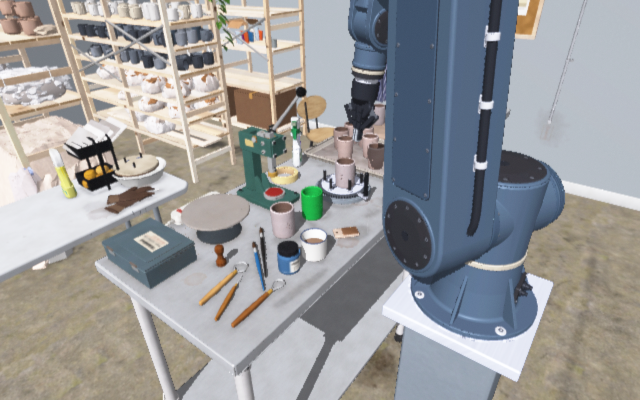

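Request:
jog_arm --series "-0.2 -0.1 2 0; -0.4 -0.3 4 0; -0.6 -0.4 6 0; -0.8 -0.6 8 0; -1 -0.7 10 0; -1.2 -0.8 12 0; -1.3 -0.9 14 0; -1.4 -1 15 0; -1.5 -1 15.2 0; -1.5 -1 15.2 0"

```text
clock: 4.9
eef_pos: [0.4362, -0.1702, 0.0783]
tool_rot: [0.801, 0.596, 0.059, -0.006]
contact_force: [0.5, 0.2, 0.2]
grip_width: -0.002
```

```bash
python3 -c "
from h import *
C=np.array([.532,-.248]);th=np.radians(164.4)
u=np.array([np.cos(th),np.sin(th)]);t=np.array([-u[1],u[0]])
for b in (.03,.022,.018): plan([*(C+.114*u-b*t),.078],74)
print(read_state()['contact_force'])
for n in ('wrist','scene'): cv2.imwrite(f'pics/{n}2.png',read_camera(n)[:,:,::-1])
a=cv2.imread('pics/scene2.png')[120:220,280:400]
cv2.imwrite('pics/c3.png',cv2.resize(a,None,fx=6,fy=6,interpolation=cv2.INTER_CUBIC))
"
```

```text
pos [ 0.4362 -0.1702  0.0783] yaw 73.5 tilt [ 0.102  0.06  -0.993] q [-0.446  0.199 -0.462  0.867  0.11   1.418]
shift cm [-1.92 -0.04 -0.17] spin -0.5
pos [ 0.4362 -0.1702  0.0783] yaw 73.5 tilt [ 0.102  0.06  -0.993] q [-0.446  0.199 -0.462  0.867  0.11   1.418]
shift cm [-2.71 -0.03 -0.25] spin -0.5
pos [ 0.4362 -0.1702  0.0783] yaw 73.5 tilt [ 0.102  0.06  -0.993] q [-0.446  0.199 -0.462  0.867  0.11   1.418]
shift cm [-3.11 -0.02 -0.29] spin -0.5
[0.51733704 0.15763149 0.18941741]
```

View pics/wrist2.png

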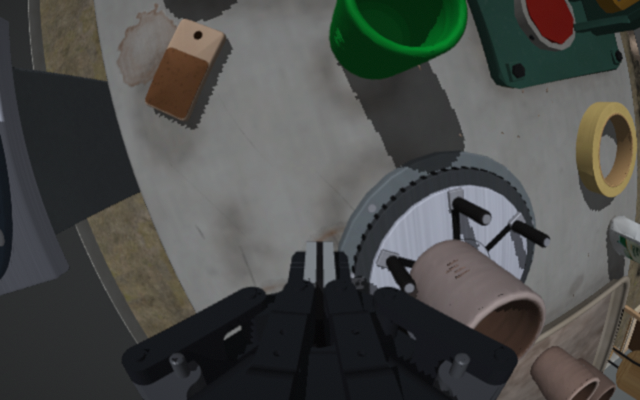

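View pics/c3.png

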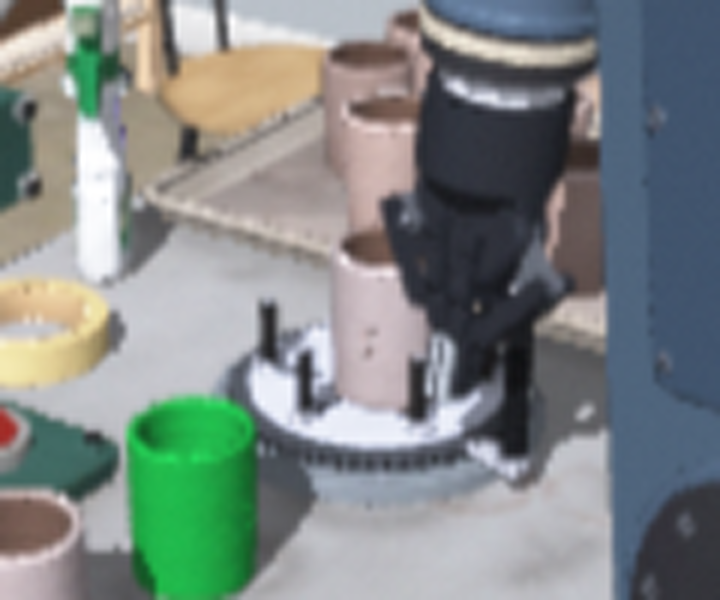

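Request:
jog_arm --series "-0.5 0 0 0; -1 0 -0.1 0; -1.5 0 -0.1 0; -1.9 0 -0.2 0; -2.2 0 -0.2 0; -2.4 0 -0.2 0; -2.6 0 -0.2 0; -2.8 0 -0.3 0; -3 0 -0.3 0; -3 0 -0.3 0"

```text
clock: 6.0
eef_pos: [0.4275, -0.1987, 0.0779]
tool_rot: [0.801, 0.596, 0.059, -0.006]
contact_force: [-0.1, 1.0, 0.1]
grip_width: 0.002
```

```bash
python3 -c "
from h import *
print(read_state()['contact_force'])
for n in ('wrist','scene'): cv2.imwrite(f'pics/{n}3.png',read_camera(n)[:,:,::-1])
a=cv2.imread('pics/scene3.png')[140:220,320:400]
cv2.imwrite('pics/c4.png',cv2.resize(a,None,fx=7,fy=7,interpolation=cv2.INTER_CUBIC))
"
```

```text
[-0.05743155  1.04967238  0.14107966]
```

View pics/c4.png

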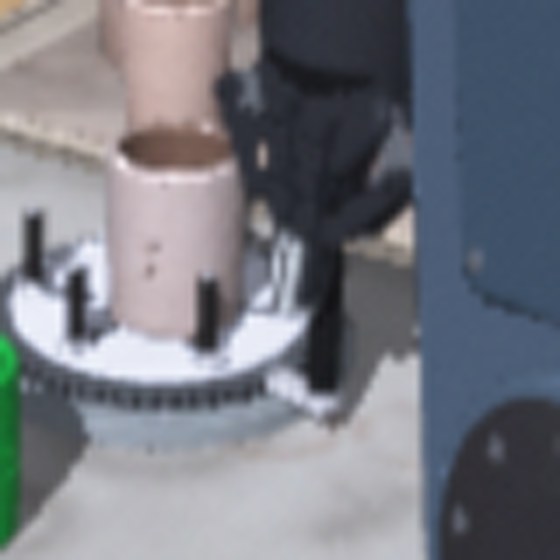

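View pics/wrist3.png

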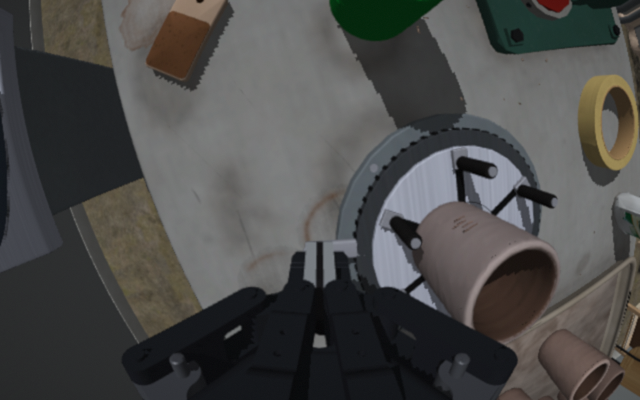

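```bash
cat >> h.py <<'E'
def arc(deltas):
    C=np.array([.532,-.248]); s=read_state();p=s["eef_pos"];Rm=Ro.from_quat(s["tool_rot"]).as_matrix()
    print("force",s["contact_force"].round(2),"t",s["clock"],"rad",np.linalg.norm(p[:2]-C).round(4),"tcp ang",np.degrees(np.arctan2(*(p[:2]-C)[::-1])).round(2)%360, "z",p[2].round(4))
    for d in deltas:
        g=np.append(C+Ro.from_euler("z",d,degrees=True).as_matrix()[:2,:2]@(p[:2]-C),.078)
        print(*(Rm.T@(g-p)*100).round(1),-d,end="; ")
    print()
E
python3 -c "
from h import *
arc(np.arange(1,13)*2)"
```

```text
force [ 0.48 -0.42 -0.36] t 6.1 rad 0.1155 tcp ang 154.7 z 0.0779
-0.4 -0.1 -0.1 -2; -0.8 -0.1 -0.1 -4; -1.2 -0.1 -0.1 -6; -1.6 -0.1 -0.2 -8; -2.0 -0.1 -0.2 -10; -2.4 -0.1 -0.3 -12; -2.8 -0.1 -0.3 -14; -3.2 -0.0 -0.3 -16; -3.6 0.0 -0.4 -18; -4.0 0.1 -0.4 -20; -4.4 0.2 -0.4 -22; -4.8 0.3 -0.5 -24;
```

Request:
jog_arm --series "-0.2 0 0 -1; -0.4 -0.1 -0.1 -2; -0.6 -0.1 -0.1 -3; -0.8 -0.1 -0.1 -4; -1 -0.1 -0.1 -5; -1.2 -0.1 -0.1 -6; -1.4 -0.1 -0.2 -7; -1.6 -0.1 -0.2 -8; -1.8 -0.1 -0.2 -9; -2 -0.1 -0.2 -10; -2.2 -0.1 -0.3 -11; -2.4 -0.1 -0.3 -12"

```text
clock: 7.3
eef_pos: [0.4195, -0.2216, 0.0784]
tool_rot: [0.733, 0.677, 0.059, -0.0]
contact_force: [0.2, 2.0, 0.8]
grip_width: 0.003
```

```bash
python3 -c "
from h import *
arc(np.arange(1,13)*1.5)
for n in ('wrist','scene'): cv2.imwrite(f'pics/{n}4.png',read_camera(n)[:,:,::-1])
a=cv2.imread('pics/scene4.png')[140:220,320:400]
b=cv2.resize(a,None,fx=5,fy=5,interpolation=cv2.INTER_CUBIC)
w=cv2.imread('pics/wrist4.png')[150:350,220:420]
cv2.imwrite('pics/c5.png',np.hstack([b,cv2.resize(w,(400,400))]))
"
```

```text
force [0.24 1.98 0.83] t 7.3 rad 0.1156 tcp ang 166.81 z 0.0784
-0.3 -0.0 0.0 -1.5; -0.6 -0.1 -0.0 -3.0; -0.9 -0.1 -0.1 -4.5; -1.2 -0.1 -0.1 -6.0; -1.5 -0.1 -0.1 -7.5; -1.8 -0.1 -0.1 -9.0; -2.1 -0.1 -0.2 -10.5; -2.4 -0.1 -0.2 -12.0; -2.7 -0.1 -0.2 -13.5; -3.0 -0.1 -0.2 -15.0; -3.3 -0.0 -0.3 -16.5; -3.6 0.0 -0.3 -18.0;
```

View pics/c5.png

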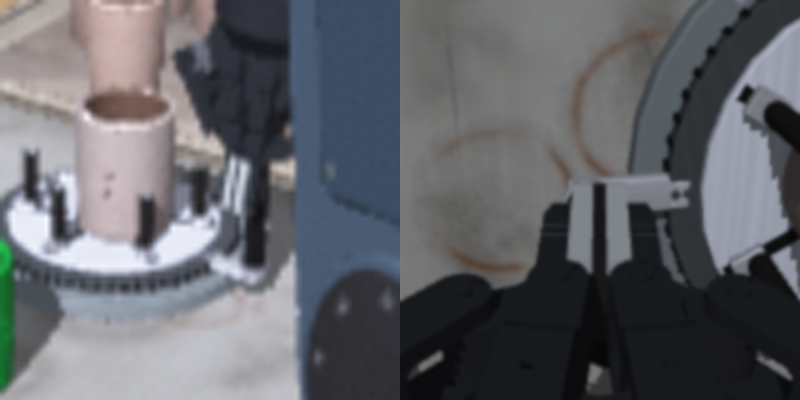

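The pin follows the fingers: the scene crop shows it against them, and the wrist crop shows the lever end just ahead of the tips. The force is about 2 N, so I carry on along the arc.

Request:
jog_arm --series "-0.3 0 0 -1.5; -0.6 -0.1 0 -3; -0.9 -0.1 -0.1 -4.5; -1.2 -0.1 -0.1 -6; -1.5 -0.1 -0.1 -7.5; -1.8 -0.1 -0.1 -9; -2.1 -0.1 -0.2 -10.5; -2.4 -0.1 -0.2 -12; -2.7 -0.1 -0.2 -13.5; -3 -0.1 -0.2 -15; -3.3 0 -0.3 -16.5; -3.6 0 -0.3 -18"

```text
clock: 8.6
eef_pos: [0.4164, -0.2575, 0.0781]
tool_rot: [0.619, 0.783, 0.058, 0.009]
contact_force: [0.3, 2.2, 1.7]
grip_width: 0.0
```

```bash
python3 -c "
from h import *
arc(np.arange(1,13)*1.5)
for n in ('wrist','scene'): cv2.imwrite(f'pics/{n}5.png',read_camera(n)[:,:,::-1])
a=cv2.imread('pics/scene5.png')[140:220,320:400]
b=cv2.resize(a,None,fx=5,fy=5,interpolation=cv2.INTER_CUBIC)
w=cv2.imread('pics/wrist5.png')[150:350,220:420]
cv2.imwrite('pics/c6.png',np.hstack([b,cv2.resize(w,(400,400))]))
"
```

```text
force [0.28 2.16 1.73] t 8.6 rad 0.1159 tcp ang 184.7 z 0.0781
-0.3 -0.0 -0.0 -1.5; -0.6 -0.1 -0.0 -3.0; -0.9 -0.1 -0.1 -4.5; -1.2 -0.1 -0.1 -6.0; -1.5 -0.1 -0.1 -7.5; -1.8 -0.1 -0.1 -9.0; -2.1 -0.1 -0.1 -10.5; -2.4 -0.1 -0.1 -12.0; -2.7 -0.1 -0.2 -13.5; -3.0 -0.1 -0.2 -15.0; -3.3 -0.0 -0.2 -16.5; -3.6 0.0 -0.2 -18.0;
```

View pics/c6.png

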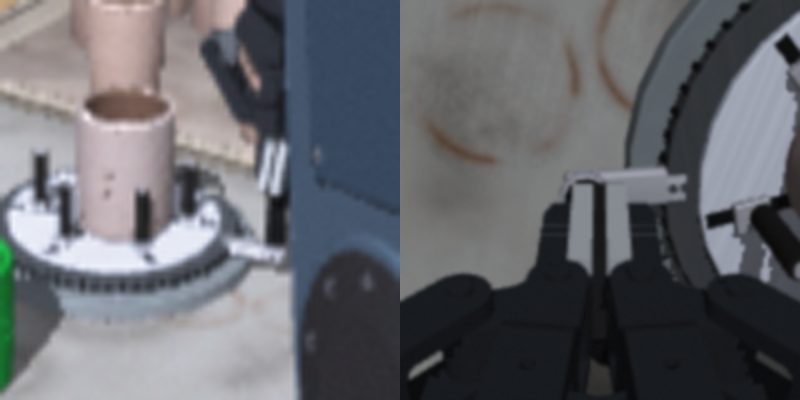

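Request:
jog_arm --series "-0.3 -0.1 0 -1.5; -0.6 -0.1 0 -3; -0.9 -0.2 -0.1 -4.5; -1.2 -0.2 -0.1 -6; -1.5 -0.2 -0.1 -7.5; -1.8 -0.2 -0.1 -9; -2.1 -0.2 -0.1 -10.5; -2.4 -0.2 -0.1 -12; -2.7 -0.2 -0.2 -13.5; -3 -0.2 -0.2 -15; -3.3 -0.2 -0.2 -16.5; -3.6 -0.1 -0.2 -18"

```text
clock: 9.9
eef_pos: [0.4238, -0.2931, 0.078]
tool_rot: [0.488, 0.871, 0.056, 0.018]
contact_force: [-1.8, 2.6, 1.9]
grip_width: -0.002
```

```bash
python3 -c "
from h import *
arc(np.arange(1,13)*1)
for n in ('wrist','scene','top'): cv2.imwrite(f'pics/{n}6.png',read_camera(n)[:,:,::-1])
a=cv2.imread('pics/scene6.png')[140:220,320:400]
b=cv2.resize(a,None,fx=5,fy=5,interpolation=cv2.INTER_CUBIC)
w=cv2.imread('pics/wrist6.png')[150:350,220:420]
cv2.imwrite('pics/c7.png',np.hstack([b,cv2.resize(w,(400,400))]))
"
```

```text
force [-1.77  2.58  1.86] t 9.9 rad 0.1172 tcp ang 202.62 z 0.078
-0.2 -0.0 -0.0 -1; -0.4 -0.1 -0.0 -2; -0.6 -0.1 -0.0 -3; -0.8 -0.1 -0.0 -4; -1.0 -0.1 -0.0 -5; -1.2 -0.1 -0.0 -6; -1.4 -0.1 -0.0 -7; -1.6 -0.1 -0.1 -8; -1.8 -0.1 -0.1 -9; -2.0 -0.1 -0.1 -10; -2.2 -0.1 -0.1 -11; -2.4 -0.1 -0.1 -12;
```

View pics/c7.png

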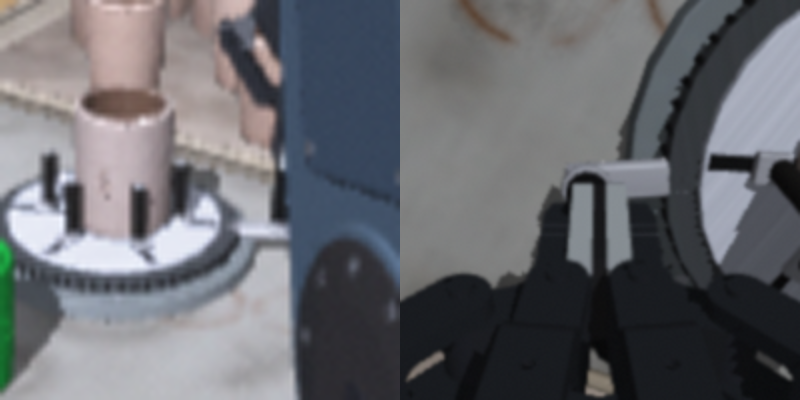

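View pics/top6.png

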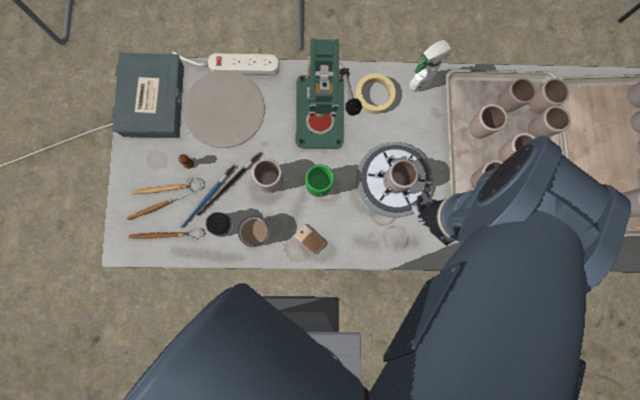

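View pics/wrist6.png

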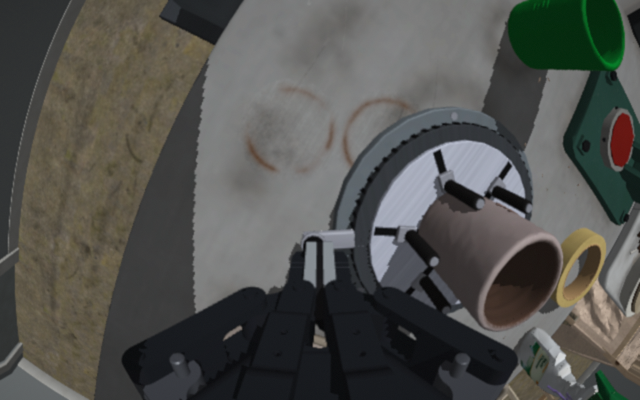

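```bash
python3 - <<'E'
import cv2
a=cv2.imread("pics/top6.png")[130:240,345:455]
cv2.imwrite("pics/c8.png",cv2.resize(a,None,fx=5.4,fy=5.4,interpolation=cv2.INTER_CUBIC))
E
```

```text
(no output)
```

View pics/c8.png

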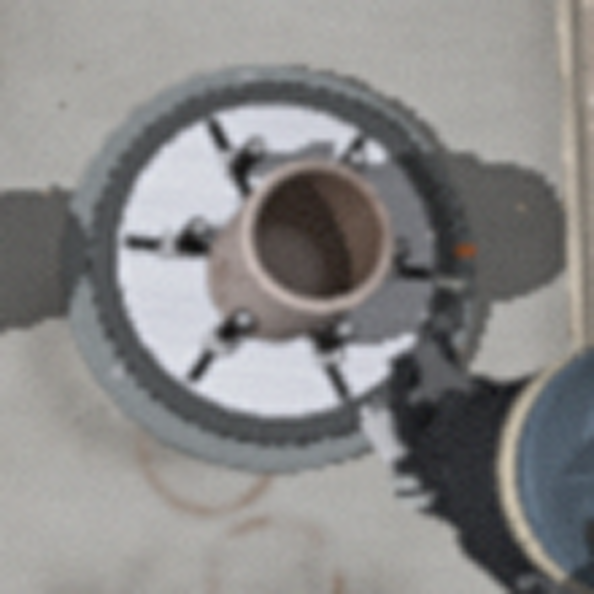

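```bash
python3 - <<'E'
import cv2,numpy as np
a=cv2.imread("pics/top6.png")[165:205,405:445]
b=cv2.imread("pics/top0.png")[165:205,405:445]
f=lambda a:cv2.resize(a,None,fx=10,fy=10,interpolation=cv2.INTER_NEAREST)
cv2.imwrite("pics/c9.png",np.hstack([f(a),f(b)]))
E
```

```text
(no output)
```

View pics/c9.png

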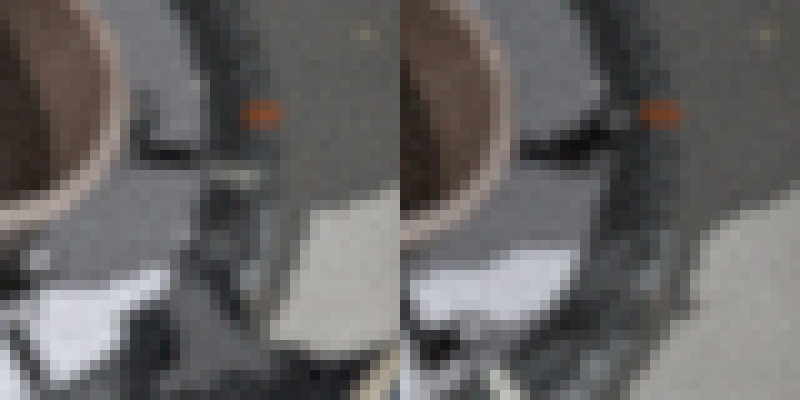

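```bash
python3 - <<'E'
from h import *
C=np.array([.532,-.248])
for n,x,y,z in (("ptr tip",258,178,.024),("ptr base",205,174,.024),("ptr mid",235,176.5,.024),("orange",262,114,.014)):
    p=ray("top",405+x/10-.5,165+y/10-.5,z)[:2]-C; print(n,np.linalg.norm(p).round(4),np.degrees(np.arctan2(p[1],p[0])).round(2)%360)
E
```

```text
ptr tip 0.0892 263.19
ptr base 0.0757 262.6
ptr mid 0.0833 262.90999999999997
orange 0.0937 274.95
```

The top view shows the pointer at about (428,182) and the orange mark at (431,176), which leaves about 12°. I'll push 9° more, then look again.

Request:
jog_arm --series "-0.2 0 0 -1; -0.4 -0.1 0 -2; -0.6 -0.1 0 -3; -0.8 -0.1 0 -4; -1 -0.1 0 -5; -1.2 -0.1 0 -6; -1.4 -0.1 0 -7; -1.6 -0.1 -0.1 -8; -1.8 -0.1 -0.1 -9; -1.8 -0.1 -0.1 -9"

```text
clock: 11.05
eef_pos: [0.4323, -0.309, 0.0783]
tool_rot: [0.419, 0.906, 0.055, 0.022]
contact_force: [-0.6, 0.6, 0.4]
grip_width: 0.0
```

```bash
python3 - <<'E'
from h import *
arc(np.arange(1,7)*.5)
for n in ('wrist','top'): cv2.imwrite(f'pics/{n}7.png',read_camera(n)[:,:,::-1])
a=cv2.imread("pics/top7.png")[165:205,405:445]
w=cv2.imread('pics/wrist7.png')[200:300,270:370]
f=lambda a,k:cv2.resize(a,None,fx=k,fy=k,interpolation=cv2.INTER_NEAREST)
cv2.imwrite("pics/c10.png",np.hstack([f(a,10),f(w,4)]))
E
```

```text
force [-0.62  0.61  0.44] t 11.05 rad 0.1169 tcp ang 211.45 z 0.0783
-0.1 -0.0 0.0 -0.5; -0.2 -0.0 0.0 -1.0; -0.3 -0.0 0.0 -1.5; -0.4 -0.1 0.0 -2.0; -0.5 -0.1 0.0 -2.5; -0.6 -0.1 0.0 -3.0;
```

View pics/c10.png

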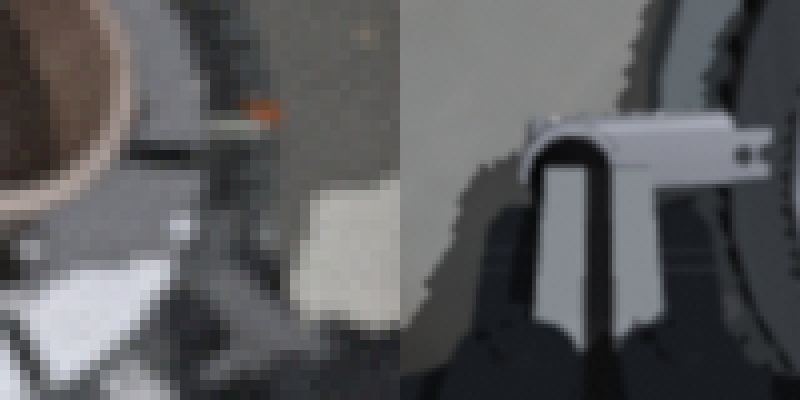

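```bash
python3 - <<'E'
from h import *
C=np.array([.532,-.248])
for n,x,y,z in (("ptr tip",265,125,.024),("ptr mid",235,126,.024),("orange",265,110,.014),("orange0",262,114,.014)):
    p=ray("top",405+x/10-.5,165+y/10-.5,z)[:2]-C; print(n,np.linalg.norm(p).round(4),np.degrees(np.arctan2(p[1],p[0])).round(2)%360)
E
```

```text
ptr tip 0.0909 271.95
ptr mid 0.0832 271.87
orange 0.0946 275.54
orange0 0.0937 274.95
```

About 3° remain (ring ≈ 1.0), so I push those and look.

Request:
jog_arm --series "-0.1 0 0 -0.5; -0.2 0 0 -1; -0.3 0 0 -1.5; -0.4 -0.1 0 -2; -0.5 -0.1 0 -2.5; -0.6 -0.1 0 -3; -0.6 -0.1 0 -3"

```text
clock: 11.85
eef_pos: [0.4355, -0.3141, 0.0783]
tool_rot: [0.395, 0.917, 0.054, 0.024]
contact_force: [-1.4, 1.5, 1.0]
grip_width: 0.0
```

```bash
python3 - <<'E'
from h import *
arc([0])
for n in ('top',): cv2.imwrite(f'pics/{n}8.png',read_camera(n)[:,:,::-1])
a=cv2.imread("pics/top8.png")
f=lambda a,k:cv2.resize(a,None,fx=k,fy=k,interpolation=cv2.INTER_NEAREST)
cv2.imwrite("pics/c11.png",np.hstack([f(a[165:205,405:445],10),f(a[140:220,355:435],5)]))
E
```

```text
force [-1.36  1.46  1.05] t 11.85 rad 0.117 tcp ang 214.41 z 0.0783
0.0 -0.0 0.0 0;
```

View pics/c11.png

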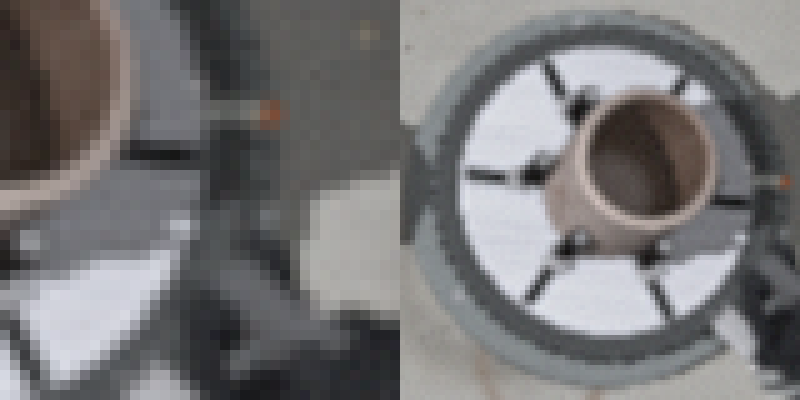

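```bash
python3 - <<'E'
from h import *
C=np.array([.532,-.248])
for n,x,y,z in (("ptr mid",235,110,.024),("ptr mid",250,111,.024),("orange",270,114,.014)):
    p=ray("top",405+x/10-.5,165+y/10-.5,z)[:2]-C; print(n,np.linalg.norm(p).round(4),np.degrees(np.arctan2(p[1],p[0])).round(2)%360)
print("rim",(ray("top",355+250/5-.5,140+158.5/5-.5,.117)[:2]-C).round(4))
plan([.4355-.03*.72,-.3141+.03*.69,.078],0)
E
```

```text
ptr mid 0.0836 274.7
ptr mid 0.0874 274.36
orange 0.0957 274.86
rim [-0.0041 -0.    ]
pos [ 0.4355 -0.3141  0.0783] yaw 133.36 tilt [-0.001  0.118 -0.993] q [-0.694  0.351 -0.252  0.952  0.117  0.121]
shift cm [ 2.99 -0.15  0.01] spin 133.36
```

Pointer and mark now agree within about 0.5°. I back straight off the pin, then lift.

Request:
jog_arm --series "0.3 0 0 0; 0.8 0 0 0; 1.5 -0.3 0 0; 2.5 -0.6 0 0; 3.5 -1 0 0; 4.5 -1.5 0 0; 4.5 -1.5 -2 0; 4.5 -1.5 -5 0; 4.5 -1.5 -8 0; 4.5 -1.5 -11 0; 4.5 -1.5 -14 0; 4.5 -1.5 -14 0"

```text
clock: 13.1
eef_pos: [0.3819, -0.3039, 0.219]
tool_rot: [0.395, 0.917, 0.053, 0.026]
contact_force: [0.4, 0.6, -0.6]
grip_width: -0.001
```

```bash
python3 - <<'E'
from h import *
arc([0])
for n in ('top','wrist','scene'): cv2.imwrite(f'pics/{n}9.png',read_camera(n)[:,:,::-1])
a=cv2.imread("pics/top9.png")
f=lambda a,k:cv2.resize(a,None,fx=k,fy=k,interpolation=cv2.INTER_NEAREST)
cv2.imwrite("pics/c12.png",np.hstack([f(a[165:205,405:445],10),f(a[140:220,355:435],5)]))
E
```

```text
force [ 0.41  0.59 -0.6 ] t 13.1 rad 0.1602 tcp ang 200.41 z 0.219
0.1 -1.7 14.0 0;
```

View pics/c12.png

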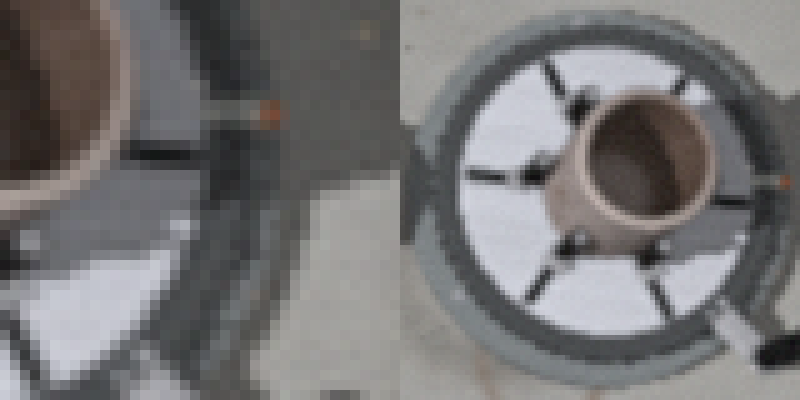

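View pics/wrist9.png

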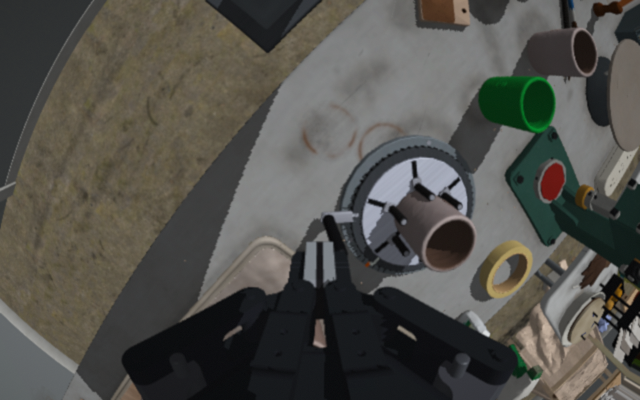

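View pics/scene9.png

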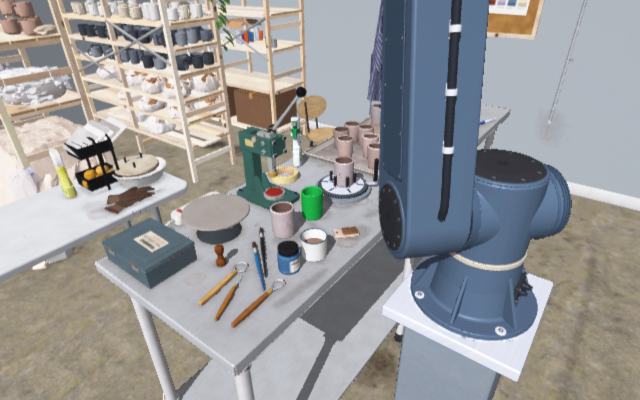

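```bash
python3 - <<'E'
from h import *
C=np.array([.532,-.248])
a=cv2.imread("pics/top9.png")
cv2.imwrite("pics/c13.png",cv2.resize(a[190:225,410:450],None,fx=16,fy=16,interpolation=cv2.INTER_CUBIC))
for ring in (.98,1.05,1.12):
    th=np.radians(274.95)-.9+ring-1.05
    for z in (.026,.114): print(ring,z,((proj("top",[*(C+.115*np.array([np.cos(th),np.sin(th)])),z])-[410,190]+.5)*16).round())
E
```

```text
0.98 0.026 [254. 376.]
0.98 0.114 [439. 303.]
1.05 0.026 [292. 342.]
1.05 0.114 [480. 266.]
1.12 0.026 [327. 306.]
1.12 0.114 [518. 227.]
```

View pics/c13.png

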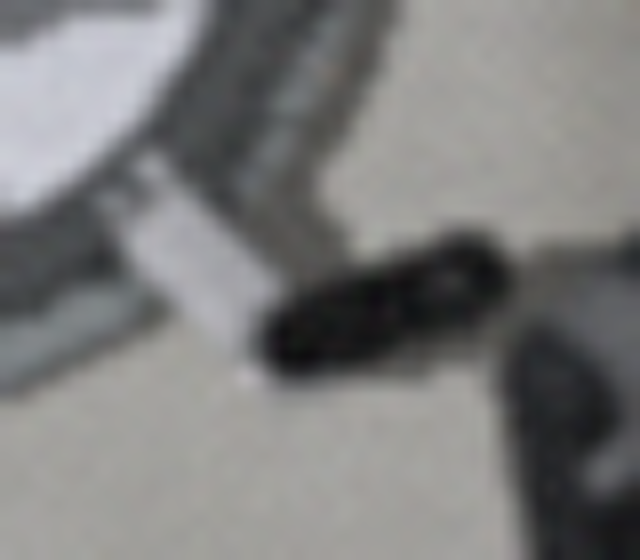

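The pin check agrees: its foot is near (290,340) and its top near (473,272) in this crop, where ring = 1.05 predicts (292,342) and (480,266). The arm is clear, so I hand in.

```bash
python3 -c "
from plant import *
print(job_done()); print(read_state()['clock'])"
```

```text
the job is handed in; nothing more can be done
None
the job is handed in; nothing more can be done
```

I pushed the lever pin counter-clockwise with the side of the shut fingers, in short arcs, until the white pointer stood at the orange mark. Then I backed off, lifted clear and handed the job in at about 13 s.

**Pointer and ring:** in the top view the pointer reads about 274.5° and the orange mark 274.9°, so they agree to about half a degree. The pin's own position in the picture gives a ring angle of about 1.04–1.05 rad. After the fingers backed off, the picture showed no change.

**Tumbler:** it looks upright, and its rim centre measured about 4 mm from the plate's centre, good to about 2 mm. The limit is 7.5 mm.

**Forces and bench:** the pushing force read at most about 4 N at the checks between moves. The other things on the bench look unmoved in the pictures.

**One thing went wrong:** my first turn ran the last joint to its range. That left the tool leaning about 7° for the rest of the job. I switched to the other side of the fingers, and the lean made no visible difference to the push.

The hand-in reports no verdict, so these pictures and force readings are the only confirmation I have.

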